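# Level the pastry board's leaf

### The job

Slide the blue spirit level across the folding pastry board, without lifting it off, into the black outline on the hinged leaf, lying along the outline. Turn the red knob of the levelling foot until the bubble sits between its two black lines while the level is pressed firmly down on the leaf (the leaf stands a little proud on a springy buffer, so the reading counts only with the leaf pressed right down). Finish while still pressing the level down like that, bubble centred, and leave the rolling pin, tart tin, jar and spoon where they are.

Things in the scene. Friction and masses are not known exactly. Their poses are not given: they have to be found in the camera images.
- level: Blue spirit level, a box 160 long (its x axis), 36 wide (y), 26 high, about 0.5 kg; origin at the centre of its underside, z up. On top in the middle a green vial 60 long by 16 wide with a white bubble and two black lines across at +-12 mm; black press pads (40 x 30) centred 58 mm to either side of the middle. Starts on the board's fixed half, roughly along the board.
- bubble (a joint): Place of the white bubble (14 mm long) along the level's x axis from the vial's middle (m, positive towards the level's +x end). It floats to the higher end, about 0.8 mm per milliradian of slope, stops at the vial's ends (+-0.022) and takes about 2 s to settle. Within 4 mm of 0 it is between the lines.
- board: Folding pastry board of pale wood, fixed on the table, top 60 mm above it. Origin on the table right below the hinge line, which runs along its x axis. The fixed half, always level, spans y = -209 to 0, x = +-100; the hinged leaf y = 0 to 255, x = +-100, flush with it at the hinge. The levelling foot stands at x = 0, y = 300.
- mark (a point): Centre of the black outline (inner size 180 x 52) painted on top of the leaf, 150 mm from the hinge. x runs along the hinge, y along the outline's length from the hinge towards the foot, z out of the leaf's surface.
- leaf (a joint): How far the leaf stands proud of its stop, as an angle about the hinge (rad): 0.022 when let go (some 5 mm at the leaf's end), 0 when pressed right down on its stop. With the level on it, a push of about 8 N on the level's pad nearer the foot presses it right down; other places on the level need up to 12 N.
- foot_grip (a point): On the levelling foot's vertical screw axis, 95 mm above the table: the red bar grip of its knob, 48 long (x), 14 thick (y), 38 high (70 to 108 mm above the table), over a 34 mm black flange. Clockwise from above raises the leaf's foot end, 8 mrad per radian; the knob keeps its height and stays as left. At the start it needs 1.4 to 2.8 rad clockwise.
- rolling_pin: Wooden rolling pin, 370 long, 60 diameter, lying along its x axis on the table; origin under its middle. Bystander.
- tart_tin: Empty round tart tin, 210 diameter, 32 high; origin under its centre. Bystander.
- jar: White jar with copper lid, 80 diameter, 120 high; origin under its centre. Bystander.
- spoon: Spoon with wooden handle, 200 long, lying along its x axis on the table; origin under its middle. Bystander.

How it is judged:
By the outcome, as a careful person would: the job done as asked, in the order asked, and still so for the second after the job is handed in, while the arm keeps its last pose, push and grip.
It also fails if it takes over 72 s, if anything falls off the work surface, if the arm or the gripper's body presses on something with over 40 N, if the wrist force passes 120 N, or if a joint passes its speed limit or range.

### The arm

A 6-joint arm with a two-finger parallel gripper is mounted at the origin on the work surface. World frame = base frame: x ahead of the robot, y to its left, z up, the work surface at z = 0. Lengths are in m, angles in rad, forces in N, time in s.
With the tool pointing down it reaches from about 0.35 to 0.775 m from the base axis. Payload 5.5 kg.
Tool frame: the origin (TCP) lies between the finger pads; the fingertips stand 22 mm ahead of it and the grasp point (between the pads) lies 3 mm ahead of it; z points along the fingers, y is the line along which they close (so a half turn about z gives the same grasp; the last joint's range is limited). The gripper opens to 85 mm and grips with 20 to 120 N. Pads are 22 mm wide; open, the fingers measure 114 mm over their backs; the gripper's body (76 mm by 85 mm) begins 54 mm behind the grasp point. The pads swing forward as they close: fully open they stand 13 mm farther back than shut.
Start: joints at [-1.292, 0.313, 0.046, 1.304, 0, 1.431], TCP at [0.234, -0.525, 0.225] pointing down, gripper open.
Joint ranges: [-2.76, 2.76], [-0.86, 1.69], [-1.03, 1.26], [-2.2, 2.34], [-1.47, 1.5], [-3.14, 3.14]. Speed limits (rad/s): [2.57, 2.57, 3.14, 3.14, 3.14, 3.14].

### API

Orientations are given as a unit quaternion [w, x, y, z].
In Python, from workcell import env, read_camera gives the robot as it stands (env), with the cameras as plain functions.
- The arm moves only by the shell command python3 nudge.py 'ROWS' [OPENING] [FORCE]. ROWS is a JSON list of rows, 1 to 8 of them, each of 6 numbers: dx, dy, dz in m, then a rotation vector rx, ry, rz in rad; each row is the pose to reach, as a shift and turn from the pose commanded when the command began, along the tool's axes at that moment; what a row does not reach only later rows make up. A row lasts 1/8 s, in which the tool goes at most 0.0625 m and 0.188 rad, less where a joint would pass 70% of its speed; a pose out of reach is approached as far as the arm can. OPENING is the finger opening in m, set as the command begins (- or left out keeps the last). The fingers move at their own pace and stop on an object; FORCE is the grip in N (left out, the last holds). Time passes only in rows, so rows that do not move let the fingers close. It prints the time, the measured TCP pose, the force, the opening and the grip force at its end.
- env.get_state(): the state, without advancing time (a new reading comes with each control period).
- read_camera(name): name is "side" or "top" or "wrist"; returns a dict with "image" (480x640x3 uint8, red, green, blue), "K" (3x3 intrinsics, pixels), "D" ([k1, k2, p1, p2, k3] as OpenCV has them; the pictures are not rectified), "R" (3x3) and "t" (3): a world point X has camera coordinates R X + t. Camera axes: x right, y down, z forward; pixel columns grow to the right and rows downward; lengths in m; the calibration is good to about 2 mm. A picture is of the moment at which its call begins. There is no depth.
- env.hand_in(): hands the job in; it is judged then, once.
The state is a dict: "clock": time; "joint_pos": joint angles; "qvel": joint speeds; "tau": joint torques, N m; "tcp_pos": TCP position; "orientation": TCP orientation; "wrist_force": force on the tool from outside, world axes, zero at the start; "ft_torque": the same for the moment, N m; "finger_gap": finger opening in m; "grip_force": force on a finger pad.
Only numpy, scipy, OpenCV 4.12 (cv2) and the standard library are available. Lean on these libraries where they do the work, as an engineer would, in place of code of your own. Each camera call takes 0.05 s, during which the arm holds its last target. There are 200 camera calls.

## Working session

There is one attempt and no reset: what is moved stays moved. The work goes in short steps, Python scripts to look and compute and a shell command to move; the robot and the scene stay as the last step left them, time stands still between calls to the robot, and variables do not carry over. Pictures are saved under pics/ and viewed, at most 13 in all, crops included, and the job is handed in when it is done.

```bash
ls; mkdir -p pics
python3 - <<'E'
from workcell import env, read_camera
import cv2
for n in("side","top"):
    c=read_camera(n); cv2.imwrite(f"pics/{n}0.png",c["image"][:,:,::-1]); print(n,c["K"],c["D"],c["R"],c["t"])
s=env.get_state(); print(s)
E
```

```text
nudge.py
pics
workcell.py
side [[538.85211429   0.         317.43402581]
 [  0.         538.85211429 246.82272665]
 [  0.           0.           1.        ]] [-0.09235844  0.          0.          0.          0.        ] [[-0.85585493 -0.51689591 -0.01819224]
 [-0.37552675  0.64519901 -0.66535546]
 [ 0.35565713 -0.56261608 -0.746305  ]] [0.4866185  0.28154762 1.51167714]
top [[607.81767328   0.         320.27670516]
 [  0.         607.81767328 250.0651354 ]
 [  0.           0.           1.        ]] [-0.09864606  0.          0.          0.          0.        ] [[ 5.36746239e-02 -9.98558440e-01  2.77352836e-04]
 [-9.78266127e-01 -5.26395755e-02 -2.00560367e-01]
 [ 2.00285847e-01  1.04936774e-02 -9.79681307e-01]] [-0.01956308  0.56894037  1.76778685]
{'clock': 0.1, 'joint_pos': array([-1.29155162e+00,  3.13929260e-01,  4.51136433e-02,  1.30360555e+00,
        2.66678460e-05,  1.43120276e+00]), 'qvel': array([-0.00077944, -0.00180666,  0.00100807, -0.0006396 ,  0.00092309,
        0.00116662]), 'tau': array([ 2.29976635e-03, -4.81724381e+01,  2.99245065e+01,  1.27401479e-02,
       -1.54437439e-04, -2.22276401e-05]), 'tcp_pos': array([ 0.23372741, -0.52485475,  0.22440441]), 'orientation': array([-8.11372484e-04,  9.78151516e-01,  2.07891680e-01, -4.33803106e-05]), 'wrist_force': array([-0.58424111, -0.56251021, -0.57159689]), 'ft_torque': array([ 0.04209782, -0.01192867, -0.03413474]), 'grip_force': 0.0, 'finger_gap': 0.08512239881009129}
```

View pics/top0.png

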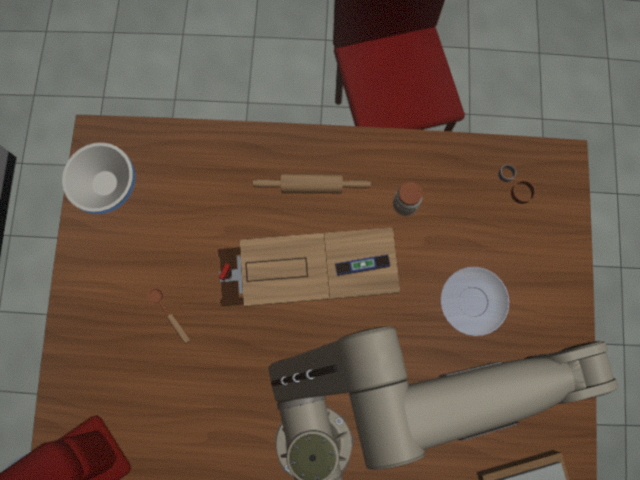

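View pics/side0.png

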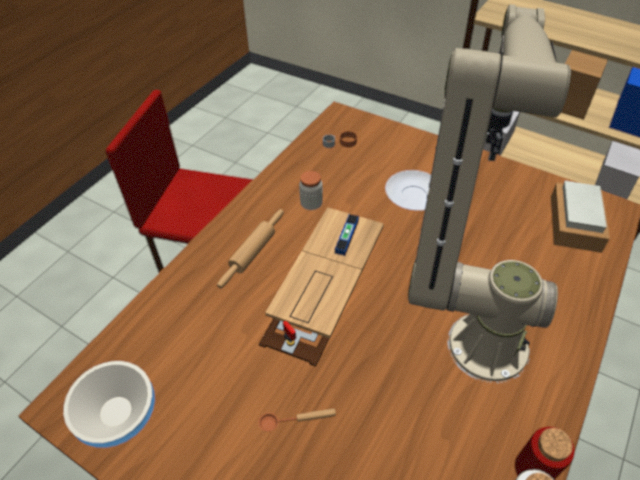

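The top view shows the level at about (362,265), the hinge near column 327, the outline at about (277,269) and the knob at about (225,271). The side view agrees. Next I'll turn these into world positions.

```bash
cat > h.py <<'E'
from workcell import env, read_camera
import cv2, numpy as np
from scipy.spatial.transform import Rotation as Ro
def ray(c,px,z):
    u=cv2.undistortPoints(np.array(px,float).reshape(-1,1,2),c["K"],np.array(c["D"]))[:,0]
    d=np.c_[u,np.ones(len(u))]@c["R"]; o=-c["R"].T@c["t"]
    return o+d*((z-o[2])/d[:,2])[:,None]
def proj(c,X):
    return cv2.projectPoints(np.array(X,float).reshape(-1,1,3),cv2.Rodrigues(c["R"])[0],c["t"],c["K"],np.array(c["D"]))[0][:,0]
def blob(img,kind,roi):
    x0,y0,x1,y1=roi; h=cv2.cvtColor(img,cv2.COLOR_RGB2HSV).astype(int); H,S,V=h[...,0],h[...,1],h[...,2]
    m={'red':((H<8)|(H>172))&(S>150)&(V>90),'dark':(V<75),'blue':(H>95)&(H<135)&(S>90)}[kind]
    k=np.zeros_like(m);k[y0:y1,x0:x1]=1; ys,xs=np.nonzero(m&k); return np.c_[xs,ys].astype(float)
def tool():
    s=env.get_state(); q=s["orientation"]; return s, Ro.from_quat([q[1],q[2],q[3],q[0]])
E
python3 - <<'E'
from h import *
c=read_camera("top"); im=c["image"]
cv2.imwrite("pics/t1.png",cv2.resize(im[220:320,205:405][:,:,::-1],(800,400),interpolation=cv2.INTER_CUBIC))
p=blob(im,'red',(210,255,240,290)); print(len(p),cv2.minAreaRect(p.astype(np.float32)),ray(c,[p.mean(0)],.108))
h=cv2.cvtColor(im,cv2.COLOR_RGB2HSV)
print(ray(c,[(394,228),(399,291),(241,238),(244,304),(324.5,234),(329,300)],.06))
E
```

```text
74 ((224.10000610351562, 270.8000183105469), (4.472135543823242, 15.652474403381348), 26.56505012512207) [[0.48244649 0.28638022 0.108     ]]
[[ 0.64874846 -0.20816266  0.06      ]
 [ 0.45752718 -0.22871589  0.06      ]
 [ 0.59293547  0.25179098  0.06      ]
 [ 0.39427826  0.22714792  0.06      ]
 [ 0.61875559  0.00092961  0.06      ]
 [ 0.41983923 -0.02279302  0.06      ]]
```

View pics/t1.png

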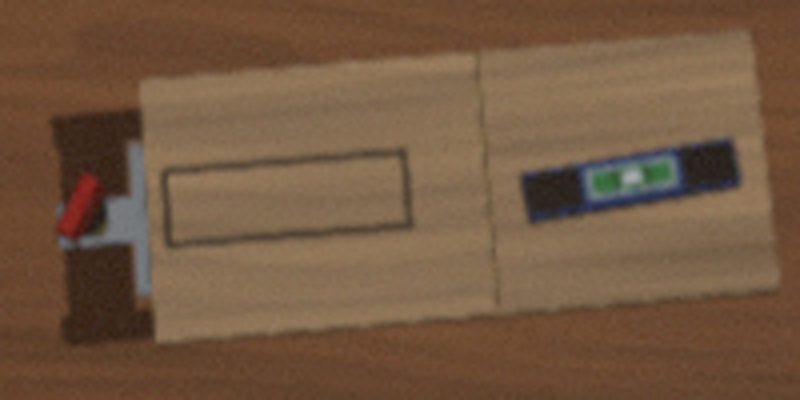

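The crop shows the level with dark pads at both ends and the bubble at centre, sitting on the fixed half at a slight skew to the board. The outline's corners are at (163,170), (404,151), (411,228) and (168,246) in crop pixels. The knob bar is slanted, from (95,175) to (65,238).

Run:
```python
from h import *
c=read_camera("top")
f=lambda a,z: ray(c,np.array(a)/4+[205,220],z)
B=f([(140,80),(155,342),(477,53),(497,305),(750,32),(778,290)],.060)
M=np.array([(.1,.255),(-.1,.255),(.1,0),(-.1,0),(.1,-.209),(-.1,-.209)])
# 2D rigid fit
a=M-M.mean(0); b=B[:,:2]-B[:,:2].mean(0)
th=np.arctan2((a[:,0]*b[:,1]-a[:,1]*b[:,0]).sum(),(a*b).sum())
R=np.array([[np.cos(th),-np.sin(th)],[np.sin(th),np.cos(th)]]); o=B[:,:2].mean(0)-R@M.mean(0)
print("th",th,"o",o,"res",(B[:,:2]-(M@R.T+o)).round(4).tolist())
print("mark",R@[0,.15]+o,"foot",R@[0,.3]+o)
O=f([(163,170),(404,151),(411,228),(168,246)],.062);print("outline ctr",O.mean(0), np.arctan2(*(O[0]+O[3]-O[1]-O[2])[[1,0]]))
L=f([(522,174),(733,140),(740,183),(530,222)],.086);d=L[0]+L[3]-L[1]-L[2]
print("level",L.mean(0),np.arctan2(d[1],d[0]),np.linalg.norm(d)/2, "in board",R.T@(L.mean(0)[:2]-o))
K=f([(97,180),(68,234)],.108);print("knob",K,K.mean(0),np.arctan2(*(K[0]-K[1])[[1,0]]))
s,r=tool();print(s["tcp_pos"],r.as_matrix().round(3))
```

```text
th 0.13576896435624383 o [ 0.5237551  -0.01073317] res [[-0.0017, -0.0011], [-0.0004, -0.0008], [-0.0018, -0.001], [0.0063, 0.0013], [-0.0026, 0.0007], [0.0002, 0.001]]
mark [0.50345227 0.13788646] foot [0.48314943 0.28650609]
outline ctr [0.50180473 0.13761992 0.062     ] 1.702408871723524
level [ 0.52555266 -0.11684585  0.086     ] 1.7979344408119908 0.15777795395788108 in board [-0.01258157 -0.10537949]
knob [[0.50033282 0.27265378 0.108     ]
 [0.45954773 0.29044915 0.108     ]] [0.47994028 0.28155146 0.108     ] -0.41142001516306403
[ 0.23372809 -0.52502829  0.22461569] [[ 0.914  0.407 -0.   ]
 [ 0.407 -0.914  0.001]
 [ 0.    -0.001 -1.   ]]
```

```bash
cat >> h.py <<'E'
def delta(x,y,z,ang):
    "print shift/turn in tool axes to have TCP at xyz, tool y at world angle ang, pointing down"
    s,r=tool(); Y=np.array([np.cos(ang),np.sin(ang),0]); Z=np.array([0,0,-1.]); T=np.c_[np.cross(Y,Z),Y,Z]
    print("shift",r.inv().apply(np.array([x,y,z])-s["tcp_pos"]).round(4),"rot",(r.inv()*Ro.from_matrix(T)).as_rotvec().round(4))
E
python3 -c "
from h import *
delta(.5256-.055*.2252,-.1168+.055*.9743,.16,.227)"
```

```text
shift [ 0.4431 -0.3082  0.0651] rot [-8.000e-04 -1.000e-03 -1.379e+00]
```

```bash
python3 nudge.py '[[0.055,-0.038,0,0,0,-0.18],[0.11,-0.076,0,0,0,-0.36],[0.165,-0.114,0,0,0,-0.54],[0.22,-0.152,0.01,0,0,-0.72],[0.275,-0.19,0.02,0,0,-0.9],[0.33,-0.228,0.03,0,0,-1.08],[0.385,-0.267,0.04,0,0,-1.25],[0.443,-0.308,0.065,0,0,-1.379]]' 0.085; python3 nudge.py '[[0,0,0,0,0,0],[0,0,0,0,0,0]]'
python3 - <<'E'
from h import *
c=read_camera("wrist"); cv2.imwrite("pics/w1.png",c["image"][:,:,::-1])
s,r=tool();print(s["tcp_pos"],s["joint_pos"],r.as_matrix().round(3)); delta(.5256-.055*.2252,-.1168+.055*.9743,.089,.227)
E
```

```text
clock: 1.2
tcp_pos: [0.4919, -0.1003, 0.1732]
orientation: [0.001, 0.621, 0.784, 0.0]
wrist_force: [0.3, -1.4, -1.0]
finger_gap: 0.0851
grip_force: 0.0
clock: 1.45
tcp_pos: [0.4904, -0.1018, 0.1728]
orientation: [-0.0, 0.622, 0.783, -0.0]
wrist_force: [-0.4, 0.1, 0.3]
finger_gap: 0.0853
grip_force: 0.0
[ 0.49036771 -0.10260468  0.17310283] [-3.66341782e-01  1.93527486e-01 -2.41402171e-01  1.13573013e+00
 -4.74583958e-04  9.78478768e-01] [[-0.224  0.975 -0.   ]
 [ 0.975  0.224 -0.   ]
 [-0.    -0.    -1.   ]]
shift [0.0333 0.0311 0.0841] rot [-0.0002  0.0005 -0.001 ]
```

View pics/w1.png

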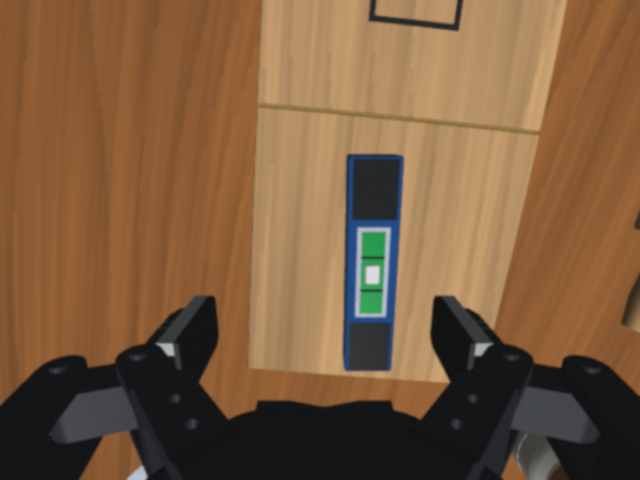

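The wrist view shows the level lengthwise, with top corners near (347,155), (404,155), (391,370) and (344,370). The hinge runs from (258,105) to (540,132), and the near end of the outline is at the top. I'll refine the poses with it.

Run:
```python
from h import *
c=read_camera("wrist")
L=ray(c,[(347.5,155),(403.5,156),(391,370),(344,370)],.086);d=L[0]+L[1]-L[2]-L[3];a=np.arctan2(d[1],d[0])
print("level",L.mean(0),a,np.linalg.norm(d)/2)
H=ray(c,[(258,105),(540,132)],.06);print("hinge",H,H.mean(0),np.arctan2(*(H[1]-H[0])[[1,0]]))
O=ray(c,[(372,20),(459,29)],.061);print("outline end mid",O.mean(0))
p=L.mean(0)+.055*np.array([np.cos(a),np.sin(a),0]); delta(p[0],p[1],.089,a-np.pi/2)
```

```text
level [ 0.52680583 -0.11486119  0.086     ] 1.7973530336332295 0.15752456552425353
hinge [[ 0.42606874 -0.02368718  0.06      ]
 [ 0.62178615  0.00412465  0.06      ]] [ 0.52392744 -0.00978127  0.06      ] 0.1411569350107923
outline end mid [0.51681753 0.04859212 0.061     ]
shift [0.0354 0.0328 0.0842] rot [ 0.0002  0.0006 -0.0016]
```

```bash
python3 nudge.py '[[0.018,0.016,0.01,0,0,0],[0.035,0.033,0.02,0,0,0],[0.035,0.033,0.05,0,0,0],[0.035,0.033,0.08,0,0,0],[0.035,0.033,0.089,0,0,0],[0.035,0.033,0.089,0,0,0]]' ; python3 nudge.py '[[0,0,0,0,0,0],[0,0,0,0,0,0],[0,0,0,0,0,0],[0,0,0,0,0,0],[0,0,0,0,0,0]]' 0.02 40
python3 - <<'E'
from h import *
s,r=tool();print(s["tcp_pos"],s["wrist_force"]);
th=.138; M=np.array([.5027,.1378]); p=M+.055*np.array([-np.sin(th),np.cos(th)]); delta(p[0],p[1],s["tcp_pos"][2],th)
E
```

```text
clock: 2.3
tcp_pos: [0.5145, -0.0615, 0.0841]
orientation: [-0.0, 0.623, 0.782, -0.0]
wrist_force: [-0.2, 0.2, -0.1]
finger_gap: 0.0848
grip_force: 0.0
clock: 2.92
tcp_pos: [0.5149, -0.0604, 0.084]
orientation: [0.0, 0.622, 0.783, -0.0]
wrist_force: [0.3, -0.5, 0.3]
finger_gap: 0.0197
grip_force: 0.0
[ 0.51486908 -0.06042295  0.08399482] [ 0.34137924 -0.49396914  0.33408161]
shift [ 0.2507  0.0377 -0.    ] rot [0.0001 0.0001 0.0891]
```

Run:
```python
from h import *
a=[read_camera(n)["image"][:,:,::-1] for n in("wrist","side")]
cv2.imwrite("pics/w2.png",np.hstack([cv2.resize(a[0],(400,300)),cv2.resize(a[1][150:370,240:530],(400,300))]))
```

```text
(no output)
```

View pics/w2.png

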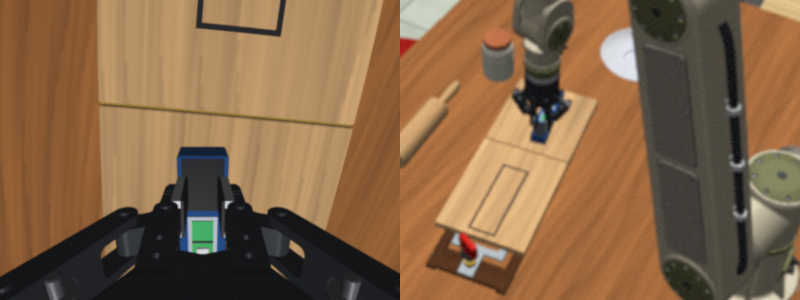

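Run:
```python
from h import *
c=read_camera("wrist");a=c["image"][:,:,::-1]
cv2.imwrite("pics/w3.png",cv2.resize(a[220:420,200:460],(780,600),interpolation=cv2.INTER_CUBIC))
s,r=tool()
for d in(0,.022):
  for y in (-.018,-.01,.01,.018): print(d,y,proj(c,s["tcp_pos"]+r.apply([0,y,d])))
print(s["finger_gap"],s["tcp_pos"], ray(c,[(287,246),(363,246)],.086))
```

```text
0 -0.018 [[283.24334898 299.66086646]]
0 -0.01 [[301.21165726 299.68613138]]
0 0.01 [[346.1797019  299.68867566]]
0 0.018 [[364.15351355 299.66543633]]
0.022 -0.018 [[287.98103664 280.88530895]]
0.022 -0.01 [[303.87518107 280.8985518 ]]
0.022 0.01 [[343.64365409 280.898982  ]]
0.022 0.018 [[359.54198414 280.88607921]]
0.019924960494827105 [ 0.51481003 -0.06043355  0.08390049] [[ 0.49406079 -0.03899294  0.086     ]
 [ 0.52514581 -0.03181124  0.086     ]]
```

View pics/w3.png

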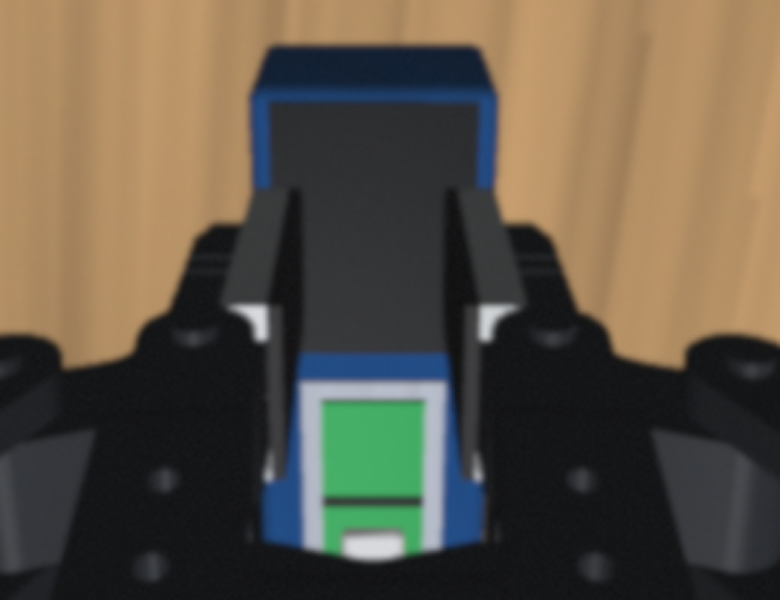

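Run:
```python
from h import *
c=read_camera("wrist");s,r=tool()
for d in(-.03,-.02,-.01,0,.01,.022):
  print(d,[((proj(c,s["tcp_pos"]+r.apply([x,y,d]))[0]-[200,220])*3).round().tolist() for x in(-.011,.011) for y in (-.01,.01)])
print(-c["R"].T@c["t"]-s["tcp_pos"], r.inv().apply(-c["R"].T@c["t"]-s["tcp_pos"]))
# level front top corners crop (252,92),(497,92); bottom (270,46),(480,46)
for z in (.07,.078,.086,.06): print(z,np.linalg.norm(np.diff(ray(c,np.array([(252,92),(497,92)])/3+[200,220],z),axis=0)),np.linalg.norm(np.diff(ray(c,np.array([(269,46),(482,46)])/3+[200,220],z),axis=0)))
```

```text
-0.03 [[291.0, 423.0], [451.0, 423.0], [287.0, 263.0], [455.0, 263.0]]
-0.02 [[296.0, 379.0], [446.0, 379.0], [292.0, 227.0], [449.0, 227.0]]
-0.01 [[301.0, 340.0], [441.0, 340.0], [298.0, 197.0], [444.0, 197.0]]
0 [[305.0, 306.0], [437.0, 306.0], [302.0, 170.0], [440.0, 170.0]]
0.01 [[309.0, 275.0], [434.0, 275.0], [306.0, 146.0], [436.0, 146.0]]
0.022 [[313.0, 243.0], [430.0, 243.0], [310.0, 121.0], [432.0, 121.0]]
[-0.01534048  0.06762958  0.1478612 ] [ 0.06933754  0.00026002 -0.14786569]
0.07 0.038183362326949875 0.032798889638842206
0.078 0.03629472915146452 0.03117658433841871
0.086 0.03440609597597911 0.029554279037995162
0.06 0.04054415379630667 0.03482677126437154
```

The fingers are above the level: the gap is 20 mm with no grip force. The picture puts the tips about 7 mm behind the reported TCP rather than 22 mm ahead of it. I'll open, go down in small steps while watching the force, and close again.

```bash
python3 nudge.py '[[0,0,0,0,0,0],[0,0,0,0,0,0],[0,0,0,0,0,0],[0,0,0,0,0,0]]' 0.085; python3 nudge.py '[[0,0,0.004,0,0,0],[0,0,0.008,0,0,0],[0,0,0.008,0,0,0]]'
python3 - <<'E'
from h import *
c=read_camera("wrist");a=c["image"][:,:,::-1]
cv2.imwrite("pics/w4.png",cv2.resize(a[200:440,120:520],(800,480),interpolation=cv2.INTER_CUBIC))
E
```

```text
clock: 3.62
tcp_pos: [0.5148, -0.0605, 0.0839]
orientation: [0.0, 0.622, 0.783, -0.0]
wrist_force: [-0.7, 0.6, -0.5]
finger_gap: 0.085
grip_force: 0.0
clock: 4.0
tcp_pos: [0.5143, -0.0604, 0.0753]
orientation: [-0.0, 0.622, 0.783, -0.0]
wrist_force: [-0.2, 0.7, -0.5]
finger_gap: 0.0851
grip_force: 0.0
```

View pics/w4.png

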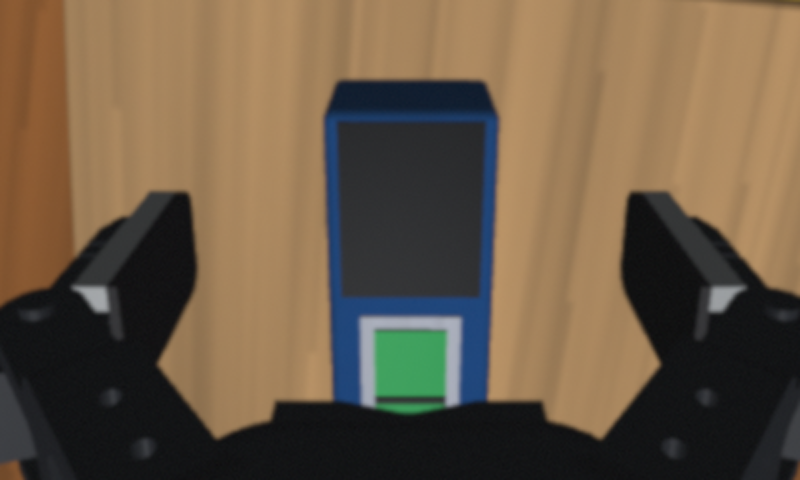

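With the fingers open, the tips still look about 8 mm above the level's top. I'll go down another 11 mm and close.

```bash
python3 nudge.py '[[0,0,0.006,0,0,0],[0,0,0.011,0,0,0],[0,0,0.011,0,0,0]]'; python3 nudge.py '[[0,0,0,0,0,0],[0,0,0,0,0,0],[0,0,0,0,0,0],[0,0,0,0,0,0]]' 0.02 40
```

```text
clock: 4.42
tcp_pos: [0.5143, -0.0603, 0.0643]
orientation: [-0.001, 0.622, 0.783, -0.0]
wrist_force: [0.2, -0.0, -0.3]
finger_gap: 0.0852
grip_force: 0.0
clock: 4.92
tcp_pos: [0.515, -0.0606, 0.0653]
orientation: [0.0, 0.623, 0.783, 0.0]
wrist_force: [-1.7, -0.4, 2.5]
finger_gap: 0.0347
grip_force: 41.7
```

```bash
python3 nudge.py '[[0.01,0.001,0,0,0,0.01],[0.03,0.004,0,0,0,0.02],[0.05,0.007,0,0,0,0.03],[0.07,0.01,0,0,0,0.04],[0.09,0.013,0,0,0,0.05],[0.11,0.016,0,0,0,0.06],[0.125,0.019,0,0,0,0.07],[0.125,0.019,0,0,0,0.07]]' 
python3 -c "
from h import *
th=.138; M=np.array([.5025,.1377]); p=M+.055*np.array([-np.sin(th),np.cos(th)]); delta(p[0],p[1],.065,th)"
```

```text
clock: 5.92
tcp_pos: [0.5054, 0.0675, 0.0654]
orientation: [-0.0, 0.649, 0.761, 0.001]
wrist_force: [-0.4, 5.0, 4.6]
finger_gap: 0.0347
grip_force: 42.0
shift [0.1248 0.0094 0.0006] rot [ 0.0013 -0.002   0.0208]
```

```bash
python3 nudge.py '[[0.01,0.001,0,0,0,0.003],[0.03,0.002,0,0,0,0.006],[0.05,0.004,0,0,0,0.009],[0.07,0.005,0,0,0,0.012],[0.09,0.007,0,0,0,0.015],[0.11,0.008,0,0,0,0.018],[0.125,0.0095,0,0,0,0.021],[0.125,0.0095,0,0,0,0.021]]'
python3 - <<'E'
from h import *
for n in("top","wrist"):
    c=read_camera(n); cv2.imwrite(f"pics/{n}5.png",c["image"][:,:,::-1])
a=cv2.imread("pics/top5.png")[220:320,205:405];b=cv2.imread("pics/wrist5.png")[60:460,80:560]
cv2.imwrite("pics/c5.png",np.vstack([cv2.resize(a,(440,220),interpolation=cv2.INTER_CUBIC),cv2.resize(b,(440,366))]))
s,r=tool();print(s["tcp_pos"],s["wrist_force"])
E
```

```text
clock: 6.92
tcp_pos: [0.4946, 0.192, 0.0647]
orientation: [-0.001, 0.657, 0.754, 0.001]
wrist_force: [-0.9, 4.1, 1.9]
finger_gap: 0.0349
grip_force: 41.7
[0.49461829 0.19176293 0.06482802] [-1.40408596  4.71218846  2.52967706]
```

View pics/c5.png

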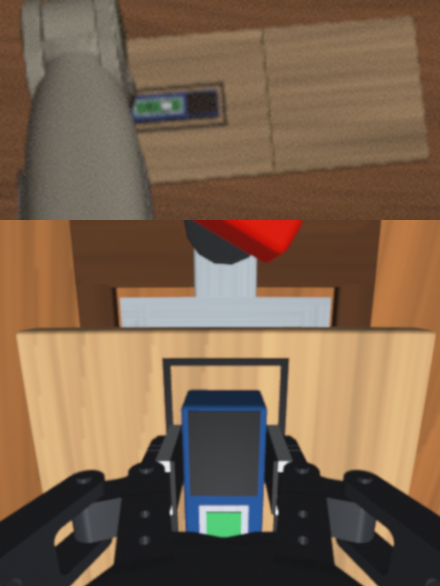

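The level lies inside the outline: about 3 to 6 mm clear at the hinge end, about 12 mm at the foot end, and centred sideways. I'll slide it 2 mm further, release it, rise and flip the wrist so the camera can see the vial while I press.

```bash
python3 nudge.py '[[0.002,0,0,0,0,0],[0.0025,0,0,0,0,0],[0.0025,0,0,0,0,0]]'; python3 nudge.py '[[0,0,0,0,0,0],[0,0,0,0,0,0],[0,0,0,0,0,0],[0,0,0,0,0,0]]' 0.075; python3 nudge.py '[[0,0,-0.02,0,0,0],[0,0,-0.06,0,0,0],[0,0,-0.08,0,0,-0.18],[0,0,-0.08,0,0,-0.36],[0,0,-0.08,0,0,-0.54],[0,0,-0.08,0,0,-0.72],[0,0,-0.08,0,0,-0.9],[0,0,-0.08,0,0,-1.08]]';python3 nudge.py '[[0,0,0,0,0,-0.18],[0,0,0,0,0,-0.36],[0,0,0,0,0,-0.54],[0,0,0,0,0,-0.72],[0,0,0,0,0,-0.9],[0,0,0,0,0,-1.08],[0,0,0,0,0,-1.26],[0,0,0,0,0,-1.44]]' 0.0;python3 nudge.py '[[0,0,0,0,0,-0.18],[0,0,0,0,0,-0.36],[0,0,0,0,0,-0.54],[0,0,0,0,0,-0.62],[0,0,0,0,0,-0.62]]' 0.0
python3 - <<'E'
from h import *
c=read_camera("wrist"); cv2.imwrite("pics/w6.png",c["image"][:,:,::-1])
s,r=tool();print(s["tcp_pos"],s["joint_pos"]);th=.138; M=np.array([.5025,.1377]); p=M+.058*np.array([-np.sin(th),np.cos(th)]); delta(p[0],p[1],.145,th+np.pi)
E
```

```text
clock: 7.4
tcp_pos: [0.4947, 0.192, 0.0648]
orientation: [0.0, 0.658, 0.753, -0.001]
wrist_force: [0.8, -3.0, 1.4]
finger_gap: 0.0348
grip_force: 41.5
clock: 7.9
tcp_pos: [0.4947, 0.1932, 0.0649]
orientation: [-0.0, 0.657, 0.754, 0.0]
wrist_force: [-0.1, -0.5, 0.3]
finger_gap: 0.0754
grip_force: 0.0
clock: 8.9
tcp_pos: [0.4947, 0.1931, 0.1449]
orientation: [0.0, 0.173, 0.985, 0.0]
wrist_force: [-0.2, 0.3, 0.4]
finger_gap: 0.0753
grip_force: 0.0
clock: 9.9
tcp_pos: [0.4946, 0.1931, 0.1449]
orientation: [-0.0, -0.519, 0.855, 0.0]
wrist_force: [-0.6, 0.4, -1.1]
finger_gap: 0.0003
grip_force: 0.0
clock: 10.52
tcp_pos: [0.4947, 0.1931, 0.1449]
orientation: [-0.0, 0.753, -0.658, -0.0]
wrist_force: [-0.4, -0.1, -0.1]
finger_gap: 0.0
grip_force: 0.0
[0.49466496 0.19308491 0.14488137] [ 2.20923193e-01  2.66886060e-01 -2.17953412e-01  1.08597618e+00
 -1.33088759e-05 -1.48282583e+00]
shift [-0.0021 -0.0001 -0.0001] rot [ 0.    -0.    -0.005]
```

View pics/w6.png

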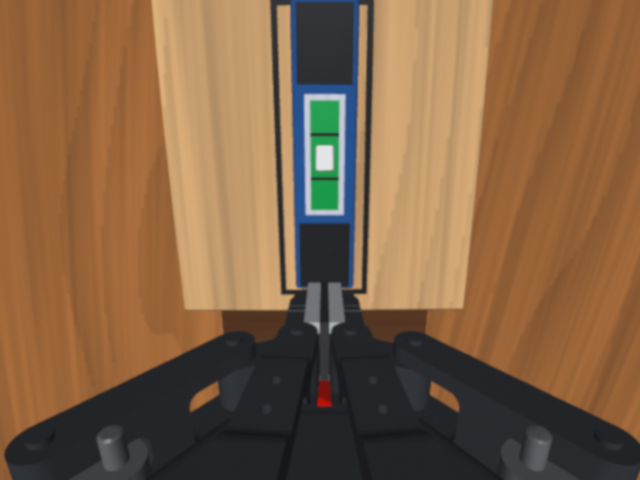

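The level lies inside the outline and along it. The bubble is near (324,157) between its lines at rows 134 and 179, with the leaf proud. Next I'll measure the clearance and start the press, approaching carefully.

```bash
python3 - <<'E'
from h import *
c=read_camera("wrist")
V=ray(c,[(324.5,134),(324.5,179)],.087);O=ray(c,[(284,291),(366,291)],.061);F=ray(c,[(297,286),(353,286)],.0865)
u=np.array([-np.sin(.138),np.cos(.138),0]);f=lambda X:((X-np.array([.5237,-.0107,0]))@u).round(4)
print("lines",f(V),"outline end",f(O),"level front",f(F))
E
python3 nudge.py '[[0,0,0.02,0,0,0],[0,0,0.033,0,0,0],[0,0,0.033,0,0,0]]'; python3 nudge.py '[[0,0,0.004,0,0,0],[0,0,0.008,0,0,0],[0,0,0.01,0,0,0],[0,0,0.01,0,0,0]]'
```

```text
lines [0.1368 0.1613] outline end [0.2409 0.2413] level front [0.2264 0.2266]
clock: 11.0
tcp_pos: [0.4937, 0.1928, 0.1108]
orientation: [0.001, 0.753, -0.658, -0.001]
wrist_force: [0.7, 0.4, 0.3]
finger_gap: -0.0003
grip_force: 0.0
clock: 11.5
tcp_pos: [0.4947, 0.193, 0.1019]
orientation: [0.0, 0.753, -0.658, 0.0]
wrist_force: [0.1, -0.2, 0.7]
finger_gap: -0.0001
grip_force: 0.0
```

The level's centre is 149 mm from the hinge against a target of 150, so its placing is good. I'll keep going down to contact.

```bash
python3 nudge.py '[[0,0,0.003,0,0,0],[0,0,0.006,0,0,0],[0,0,0.006,0,0,0]]'; python3 nudge.py '[[0,0,0.002,0,0,0],[0,0,0.005,0,0,0],[0,0,0.005,0,0,0]]'
```

```text
clock: 11.88
tcp_pos: [0.4944, 0.193, 0.0956]
orientation: [0.0, 0.753, -0.658, -0.0]
wrist_force: [-0.1, -0.6, 0.4]
finger_gap: 0.0004
grip_force: 0.0
clock: 12.25
tcp_pos: [0.4944, 0.193, 0.0906]
orientation: [0.0, 0.753, -0.658, -0.0]
wrist_force: [0.2, 0.5, 0.3]
finger_gap: 0.0001
grip_force: 0.0
```

```bash
python3 nudge.py '[[0,0,0.002,0,0,0],[0,0,0.003,0,0,0],[0,0,0.003,0,0,0]]'
```

```text
clock: 12.62
tcp_pos: [0.4946, 0.193, 0.0878]
orientation: [0.0, 0.753, -0.658, -0.0]
wrist_force: [0.2, 0.1, 0.9]
finger_gap: 0.0001
grip_force: 0.0
```

```bash
python3 nudge.py '[[0,0,0.002,0,0,0],[0,0,0.004,0,0,0],[0,0,0.004,0,0,0]]'; python3 nudge.py '[[0,0,0.002,0,0,0],[0,0,0.003,0,0,0],[0,0,0.003,0,0,0]]'
```

```text
clock: 13.0
tcp_pos: [0.4945, 0.193, 0.0837]
orientation: [0.0, 0.753, -0.658, -0.0]
wrist_force: [0.6, -0.6, 0.1]
finger_gap: 0.0002
grip_force: 0.0
clock: 13.38
tcp_pos: [0.4946, 0.193, 0.0808]
orientation: [0.0, 0.753, -0.658, -0.0]
wrist_force: [-0.4, 0.2, 0.7]
finger_gap: -0.0001
grip_force: 0.0
```

```bash
python3 nudge.py '[[0,0,0.001,0,0,0],[0,0,0.002,0,0,0],[0,0,0.002,0,0,0]]'; python3 nudge.py '[[0,0,0.001,0,0,0],[0,0,0.002,0,0,0],[0,0,0.002,0,0,0]]';python3 - <<'E'
from h import *
c=read_camera("wrist"); cv2.imwrite("pics/w7.png",c["image"][:,:,::-1])
E
```

```text
clock: 13.75
tcp_pos: [0.4948, 0.1931, 0.079]
orientation: [-0.0, 0.753, -0.658, 0.0]
wrist_force: [0.1, 0.4, 1.9]
finger_gap: 0.0006
grip_force: 0.9
clock: 14.12
tcp_pos: [0.4948, 0.1933, 0.077]
orientation: [-0.0, 0.753, -0.658, -0.0]
wrist_force: [0.1, 1.2, 3.0]
finger_gap: -0.0004
grip_force: 1.4
```

View pics/w7.png

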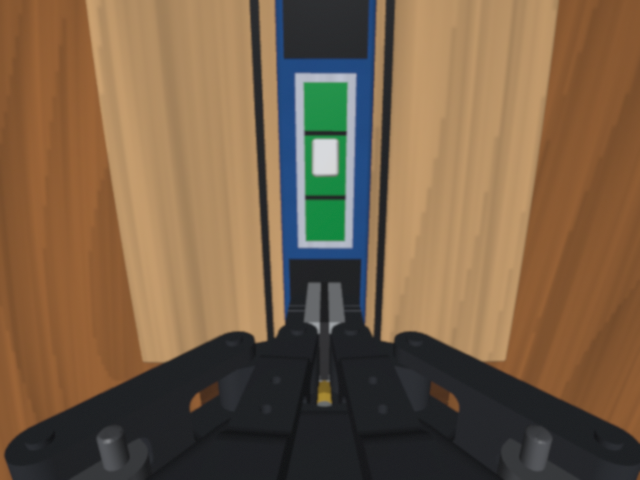

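Contact came at TCP z of about 0.080, with 3 N now. The bubble at (325,157) is drifting to the hinge side of its lines at rows 133 and 197. I'll press to about 14 N and let it settle.

```bash
python3 nudge.py '[[0,0,0.001,0,0,0],[0,0,0.003,0,0,0],[0,0,0.003,0,0,0]]'; python3 nudge.py '[[0,0,0.001,0,0,0],[0,0,0.002,0,0,0],[0,0,0.002,0,0,0]]'
cat >> h.py <<'E'
def bub():
    c=read_camera("wrist"); im=c["image"]; h=cv2.cvtColor(im,cv2.COLOR_RGB2HSV).astype(int)
    g=(h[...,0]>50)&(h[...,0]<75)&(h[...,1]>130); ys,xs=np.nonzero(g); x0,x1=np.percentile(xs,[8,92]).astype(int); y0,y1=ys.min(),ys.max()
    sub=h[y0-3:y1+4,x0+2:x1-1]; w=(sub[...,1]<60)&(sub[...,2]>170)
    prof=w.mean(1); prof[:5]=0; prof[-5:]=0; rows=np.arange(len(prof))+y0-3
    b=(prof*rows).sum()/prof.sum(); dk=(sub[...,2]<70).mean(1)
    L=rows[dk>.5]; print("vial",y0,y1,"bubble",round(b,1),"wrows",rows[prof>.4],"lines",L,"wrist",env.get_state()["wrist_force"].round(1),"z",env.get_state()["tcp_pos"][2].round(4))
E
python3 -c "
from h import *
bub()"
```

```text
clock: 14.55
tcp_pos: [0.4949, 0.1934, 0.0753]
orientation: [-0.001, 0.753, -0.658, 0.0]
wrist_force: [-4.6, 3.1, 13.1]
finger_gap: 0.0003
grip_force: 6.4
clock: 14.92
tcp_pos: [0.495, 0.1935, 0.0748]
orientation: [-0.001, 0.753, -0.658, 0.001]
wrist_force: [-8.0, 2.3, 24.0]
finger_gap: 0.0
grip_force: 12.1
vial 83 240 bubble 126.9 wrows [109 110 111 112 113 114 115 116 117 118 119 120 121 122 123 124 125 126
 127 128 129 130 131 132 133 134 135 136 137 138 139 140 141 142 143 144
 145] lines [197 198 199] wrist [-7.7  1.3 24.2] z 0.0748
```

```bash
Z='[[0,0,0,0,0,0],[0,0,0,0,0,0],[0,0,0,0,0,0],[0,0,0,0,0,0],[0,0,0,0,0,0],[0,0,0,0,0,0],[0,0,0,0,0,0],[0,0,0,0,0,0]]' ; python3 nudge.py '[[0,0,-0.001,0,0,0],[0,0,-0.001,0,0,0],[0,0,-0.001,0,0,0],[0,0,-0.001,0,0,0],[0,0,-0.001,0,0,0],[0,0,-0.001,0,0,0],[0,0,-0.001,0,0,0],[0,0,-0.001,0,0,0]]'; python3 nudge.py '[[0,0,0,0,0,0],[0,0,0,0,0,0],[0,0,0,0,0,0],[0,0,0,0,0,0],[0,0,0,0,0,0],[0,0,0,0,0,0],[0,0,0,0,0,0],[0,0,0,0,0,0]]'>/dev/null; python3 -c "
from h import *
bub()"; python3 nudge.py '[[0,0,0,0,0,0],[0,0,0,0,0,0],[0,0,0,0,0,0],[0,0,0,0,0,0],[0,0,0,0,0,0],[0,0,0,0,0,0]]';  python3 -c "
from h import *
bub()"
```

```text
clock: 15.98
tcp_pos: [0.495, 0.1934, 0.075]
orientation: [-0.001, 0.753, -0.658, 0.0]
wrist_force: [-6.1, 2.2, 17.8]
finger_gap: -0.0002
grip_force: 9.2
vial 83 240 bubble 113.5 wrows [ 95  96  97  98  99 100 101 102 103 104 105 106 107 108 109 110 111 112
 113 114 115 116 117 118 119 120 121 122 123 124 125 126 127 128 129 130
 131 132] lines [197 198 199] wrist [-5.3  1.4 18.2] z 0.075
clock: 17.77
tcp_pos: [0.495, 0.1934, 0.0751]
orientation: [-0.001, 0.753, -0.658, 0.0]
wrist_force: [-5.4, 1.8, 18.6]
finger_gap: 0.0001
grip_force: 9.2
vial 83 240 bubble 113.5 wrows [ 95  96  97  98  99 100 101 102 103 104 105 106 107 108 109 110 111 112
 113 114 115 116 117 118 119 120 121 122 123 124 125 126 127 128 129 130
 131 132] lines [197 198 199] wrist [-6.3  1.8 18.5] z 0.075
```

The bubble has settled at row 113.5. The vial's middle is about 165.5 and the scale about 2.7 px/mm, so it is 19 mm off towards the hinge. The foot end is low, so the knob needs about 2.8 rad clockwise. I'll lift and move to the knob.

```bash
python3 nudge.py '[[0,0,-0.03,0,0,0],[0,0,-0.08,0,0,-0.1],[-0.03,0,-0.08,0,0,-0.28],[-0.06,0,-0.08,0,0,-0.46],[-0.094,0,-0.08,0,0,-0.64],[-0.094,0,-0.08,0,0,-0.82],[-0.094,0,-0.08,0,0,-1.02],[-0.094,0,-0.08,0,0,-1.02]]' 0.05
python3 - <<'E'
from h import *
c=read_camera("wrist"); cv2.imwrite("pics/w8.png",c["image"][:,:,::-1])
t=read_camera("top"); a=t["image"][240:300,200:260][:,:,::-1]
cv2.imwrite("pics/w8.png",np.hstack([c["image"][:,:,::-1][::1,:][:480,:],cv2.resize(a,(160,480))]))
print(env.get_state()["joint_pos"])
for cc,roi in((c,(0,0,640,480)),(t,(205,250,245,295))):
    p=blob(cc["image"],'red',roi); r_=cv2.minAreaRect(p.astype(np.float32)); print(len(p),r_); B=ray(cc,cv2.boxPoints(r_),.108); print(B.round(4).tolist(),B.mean(0))
delta(.4824,.2864,.067,1.16+np.pi)
E
```

```text
clock: 18.82
tcp_pos: [0.4819, 0.2856, 0.1522]
orientation: [0.001, 0.978, -0.207, -0.0]
wrist_force: [0.6, 0.1, -0.5]
finger_gap: 0.0503
grip_force: 0.0
[ 3.92149522e-01  3.16961350e-01 -1.29361080e-01  1.12523847e+00
 -6.74480047e-04 -2.32975298e+00]
2123 ((321.1921081542969, 256.1084899902344), (88.3132095336914, 25.510883331298828), 88.12212371826172)
[[0.5123, 0.2832, 0.108], [0.5071, 0.2705, 0.108], [0.4589, 0.2897, 0.108], [0.4644, 0.3034, 0.108]] [0.48568247 0.28672654 0.108     ]
0 ((0.0, 0.0), (0.0, 0.0), 0.0)
[[1.3588, 1.133, 0.108], [1.3588, 1.133, 0.108], [1.3588, 1.133, 0.108], [1.3588, 1.133, 0.108]] [1.35879496 1.13295942 0.108     ]
shift [ 0.     -0.0009  0.0855] rot [ 0.001   0.     -0.0089]
```

View pics/w8.png

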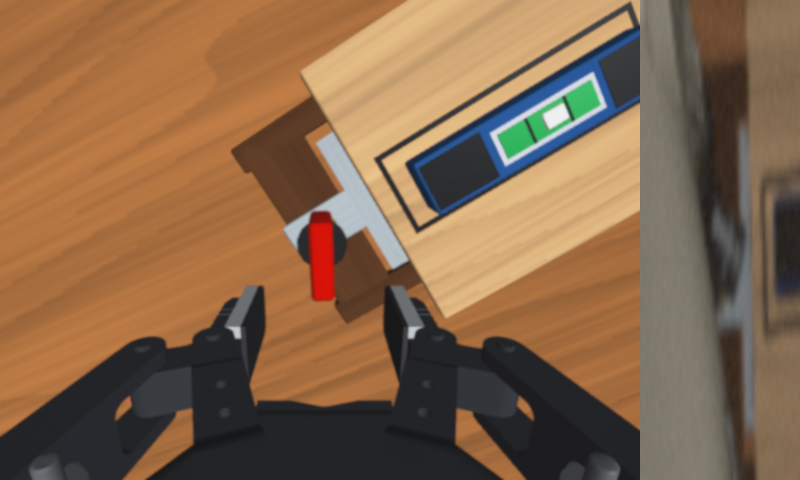

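The wrist view shows the bar aligned with the fingers, its top at columns 309 to 334 and the finger middle at about 325. I'll go down, grip and turn clockwise.

```bash
python3 nudge.py '[[0.001,-0.0015,0.03,0,0,0],[0.001,-0.0015,0.07,0,0,0],[0.001,-0.0015,0.085,0,0,0],[0.001,-0.0015,0.085,0,0,0]]'; python3 nudge.py '[[0,0,0,0,0,0],[0,0,0,0,0,0],[0,0,0,0,0,0]]' 0.0 40
```

```text
clock: 19.42
tcp_pos: [0.4829, 0.2866, 0.0671]
orientation: [0.001, 0.978, -0.207, -0.001]
wrist_force: [0.2, 0.8, 0.8]
finger_gap: 0.0499
grip_force: 0.0
clock: 19.8
tcp_pos: [0.4842, 0.2864, 0.0695]
orientation: [0.001, 0.978, -0.207, 0.001]
wrist_force: [-1.9, -5.5, 6.1]
finger_gap: 0.0135
grip_force: 39.7
```

```bash
python3 nudge.py '[[0,0,-0.003,0,0,0.17],[0,0,-0.003,0,0,0.35],[0,0,-0.003,0,0,0.53],[0,0,-0.003,0,0,0.71],[0,0,-0.003,0,0,0.89],[0,0,-0.003,0,0,1.07],[0,0,-0.003,0,0,1.25],[0,0,-0.003,0,0,1.43]]'; python3 nudge.py '[[0,0,0,0,0,0.18],[0,0,0,0,0,0.36],[0,0,0,0,0,0.54],[0,0,0,0,0,0.72],[0,0,0,0,0,0.9],[0,0,0,0,0,1.08],[0,0,0,0,0,1.26],[0,0,0,0,0,1.37]]';python3 nudge.py '[[0,0,0,0,0,0],[0,0,0,0,0,0]]';python3 -c "
from h import *
s,r=tool();print(s['joint_pos']);print(np.arctan2(*r.as_matrix()[[1,0],1]))"
```

```text
clock: 20.8
tcp_pos: [0.4814, 0.2851, 0.0696]
orientation: [-0.003, -0.601, 0.799, -0.0]
wrist_force: [-3.4, -5.7, -6.2]
finger_gap: 0.0134
grip_force: 42.3
clock: 21.8
tcp_pos: [0.4799, 0.2873, 0.0696]
orientation: [-0.003, 0.039, 0.999, 0.0]
wrist_force: [-7.1, 2.7, -5.7]
finger_gap: 0.0132
grip_force: 42.3
clock: 22.05
tcp_pos: [0.4799, 0.2873, 0.0696]
orientation: [-0.003, 0.037, 0.999, -0.0]
wrist_force: [-7.2, 2.4, -6.0]
finger_gap: 0.0133
grip_force: 42.3
[ 0.39441622  0.38226069 -0.25190847  0.94291763  0.00280127  0.46830527]
1.4968996275408195
```

```bash
python3 nudge.py '[[0,0,0,0,0,0],[0,0,0,0,0,0],[0,0,0,0,0,0]]' 0.05; python3 nudge.py '[[0,0,-0.03,0,0,0],[0,0,-0.08,0,0,0],[0,0,-0.08,0,0,-0.18],[0,0,-0.08,0,0,-0.36],[0,0,-0.08,0,0,-0.54],[0,0,-0.08,0,0,-0.72],[0,0,-0.08,0,0,-0.9],[0,0,-0.08,0,0,-1.08]]'; python3 -c "
from h import *
delta(.4949,.1932,.10,.138+np.pi)"
```

```text
clock: 22.42
tcp_pos: [0.4845, 0.2873, 0.0716]
orientation: [0.001, 0.038, 0.999, 0.0]
wrist_force: [-0.5, -0.6, -0.3]
finger_gap: 0.0501
grip_force: 0.0
clock: 23.42
tcp_pos: [0.4841, 0.2871, 0.1513]
orientation: [0.0, -0.484, 0.875, -0.0]
wrist_force: [0.3, 0.1, 0.3]
finger_gap: 0.05
grip_force: 0.0
shift [ 0.0739 -0.059   0.0513] rot [-9.00e-04  4.00e-04 -6.98e-01]
```

```bash
python3 nudge.py '[[0.025,-0.02,0,0,0,-0.17],[0.05,-0.04,0,0,0,-0.35],[0.074,-0.059,0,0,0,-0.53],[0.074,-0.059,0.025,0,0,-0.698],[0.074,-0.059,0.051,0,0,-0.698],[0.074,-0.059,0.051,0,0,-0.698]]' 0.0; python3 nudge.py '[[0,0,0.005,0,0,0],[0,0,0.01,0,0,0],[0,0,0.012,0,0,0],[0,0,0.012,0,0,0]]'; python3 nudge.py '[[0,0,0.002,0,0,0],[0,0,0.004,0,0,0],[0,0,0.004,0,0,0]]';python3 nudge.py '[[0,0,0.002,0,0,0],[0,0,0.003,0,0,0],[0,0,0.003,0,0,0]]'
```

```text
clock: 24.18
tcp_pos: [0.4925, 0.1924, 0.0986]
orientation: [0.001, 0.752, -0.659, -0.001]
wrist_force: [-0.5, 0.2, 0.7]
finger_gap: 0.0
grip_force: 0.0
clock: 24.68
tcp_pos: [0.4938, 0.1931, 0.088]
orientation: [-0.0, 0.752, -0.659, 0.0]
wrist_force: [1.0, -0.7, 0.1]
finger_gap: -0.0001
grip_force: 0.0
clock: 25.05
tcp_pos: [0.4939, 0.1932, 0.084]
orientation: [-0.0, 0.752, -0.659, 0.0]
wrist_force: [-0.1, 0.3, 1.6]
finger_gap: -0.0001
grip_force: 0.8
clock: 25.42
tcp_pos: [0.494, 0.1934, 0.0811]
orientation: [-0.0, 0.752, -0.659, -0.0]
wrist_force: [-0.3, 1.8, 2.8]
finger_gap: -0.0
grip_force: 1.6
```

Contact came at about 0.084, so the leaf is higher than before. I'll press down to the stop.

```bash
python3 nudge.py '[[0,0,0.001,0,0,0],[0,0,0.002,0,0,0],[0,0,0.002,0,0,0]]'; python3 nudge.py '[[0,0,0.001,0,0,0],[0,0,0.0015,0,0,0],[0,0,0.0015,0,0,0]]'
```

```text
clock: 25.8
tcp_pos: [0.494, 0.1934, 0.08]
orientation: [-0.001, 0.752, -0.659, 0.0]
wrist_force: [-2.8, 3.4, 10.1]
finger_gap: 0.0
grip_force: 5.2
clock: 26.18
tcp_pos: [0.4941, 0.1934, 0.0796]
orientation: [-0.001, 0.752, -0.659, 0.0]
wrist_force: [-6.2, 2.2, 18.5]
finger_gap: 0.0003
grip_force: 9.4
```

```bash
for i in 1 2; do python3 nudge.py '[[0,0,0,0,0,0],[0,0,0,0,0,0],[0,0,0,0,0,0],[0,0,0,0,0,0],[0,0,0,0,0,0],[0,0,0,0,0,0],[0,0,0,0,0,0],[0,0,0,0,0,0]]'>/dev/null; python3 -c "
from h import *
bub()"; done; python3 nudge.py '[[0,0,0,0,0,0],[0,0,0,0,0,0],[0,0,0,0,0,0],[0,0,0,0,0,0],[0,0,0,0,0,0],[0,0,0,0,0,0],[0,0,0,0,0,0],[0,0,0,0,0,0]]'
python3 - <<'E'
from h import *
bub()
c=read_camera("wrist"); cv2.imwrite("pics/w9.png",c["image"][:,:,::-1])
E
```

```text
vial 82 238 bubble 163.4 wrows [146 147 148 149 150 151 152 153 154 155 156 157 158 159 160 161 162 163
 164 165 166 167 168 169 170 171 172 173 174 175 176 177 178 179 180 181] lines [130 131 132 195 196] wrist [-7.   2.7 19.9] z 0.0797
vial 82 238 bubble 162.0 wrows [145 146 147 148 149 150 151 152 153 154 155 156 157 158 159 160 161 162
 163 164 165 166 167 168 169 170 171 172 173 174 175 176 177 178 179] lines [130 131 132 195 196] wrist [-5.2  1.2 18.6] z 0.0797
clock: 29.28
tcp_pos: [0.4941, 0.1934, 0.0796]
orientation: [-0.001, 0.752, -0.659, 0.0]
wrist_force: [-6.5, 1.1, 18.4]
finger_gap: 0.0
grip_force: 9.4
vial 82 238 bubble 161.6 wrows [144 145 146 147 148 149 150 151 152 153 154 155 156 157 158 159 160 161
 162 163 164 165 166 167 168 169 170 171 172 173 174 175 176 177 178 179] lines [130 131 132 195 196] wrist [-6.3  1.4 19.1] z 0.0797
```

View pics/w9.png

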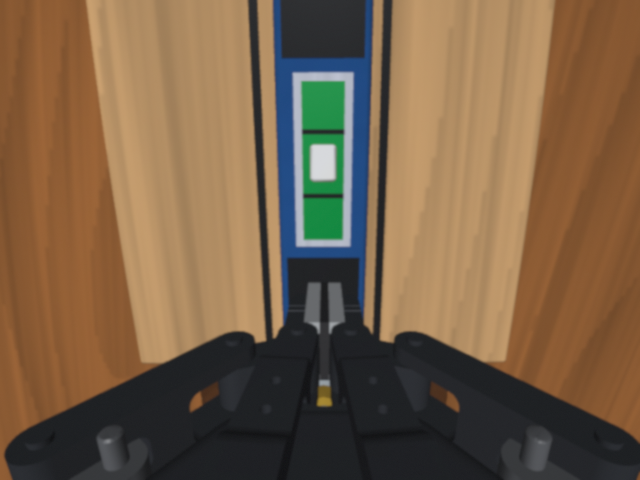

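The bubble has settled at row 161.6 between its lines at 131 and 195.5, about 0.6 mm off centre. The push is 18 N and the level is still inside the outline.

```bash
python3 -c "
from workcell import env, read_camera
print(env.hand_in())"
```

```text
the job is handed in; nothing more can be done
None
```

The job is handed in at about 29 s on the robot's clock: the level lies in the outline (centre about 1 mm off the mark), the knob is turned 2.8 rad clockwise, and the bubble sits about 0.6 mm off centre under an 18 N push; no verdict was returned, and I did not re-check the bystanders.

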